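# Shut the sample tub and open the acid bottle's safety cap

### The job

The pH electrode is to be cleaned with acid: first protect the sample by pressing the blue lid of its tub, which is clipped on at one side only, down until it sits shut and level all round. Then open the acid bottle's red safety cap: push it down, twist it anticlockwise while it is pushed down until it is free, and lift it straight off. Finish while still holding the cap upright a few centimetres above the bottle's mouth, ready to be put back on, and leave everything else on the bench standing where it is.

Things in the scene. Friction and masses are not known exactly. Their poses are not given: they have to be found in the camera images.
- tub_lid (a joint): How far the blue snap lid of the sample tub stands open, rad: 0 = shut level all round. At the start it is 0.14 to 0.26, clipped on under the rim at one side and standing up at the other. It moves stiffly about the clipped side and stays where it is left; pressing it shut takes about 5 N near the raised edge, 9 N at its middle, until it stops hard on the rim.
- sample_tub: White round loose tub, 110 mm across, 85 mm tall to the rim, about 0.6 kg; its blue lid is 116 mm across and 5 mm thick, so its top is 90 mm above the bench when shut. Origin at the centre of its underside, z up. Its own +x points to the clipped side of the lid, its -x to the raised edge.
- lid_press (a point): Point on the lid's top face near its raised edge, 45 mm from the lid's middle (100 mm from the clipped side), a good place to press; a 22 mm wide pull tab sticks out of the edge just beyond it. Its z axis is square to the lid. With the lid shut it is 90 mm above the bench.
- acid_bottle: White square acid bottle, 76 mm wide, with orange diamonds on its labels, held fast in a square steel holder (116 mm base plate) that cannot move or turn. Origin at the centre of the underside of the holder, z up.
- bottle_mouth (a point): Centre of the bottle's mouth, on its neck's rim, 170 mm above the bench; axes as the bottle's. The shoulder lies 37 mm below it. The neck is 33 mm wide, its ears reach 22 mm from the axis.
- cap: Red ribbed push-and-turn safety cap on the acid bottle, 54 mm across, 34 mm tall, 47 g. Origin on its axis at its lower edge, z up: as it sits this is 23 mm below the mouth's rim, so its top is 181 mm above the bench. Pushed down 3.5 mm or more it turns anticlockwise (seen from above): free after 40 deg, end stop at about 90 deg, so 60 deg is right. Unpushed it will not turn, unturned not lift.
- cap_liner (a joint): How far the springy liner inside the cap is squeezed, m: 0 as the cap sits locked, 0.005 pushed down to the bottom stop, -0.001 with the cap off. The push starts to give at about 6 N and takes 14 N at the stop; the spring lifts the cap again when let up. A firm grip (about 40 N) on the cap's side carries both push and turn.
- beaker: Empty clear glass beaker, 70 mm across, 90 mm tall. A bystander, loose. Origin at the centre of its underside, z up.
- buffer_yellow: Small white buffer bottle with a yellow cap, 44 mm across, 85 mm tall. A bystander, loose. Origin at the centre of its underside, z up.
- buffer_green: Small white buffer bottle with a green cap, 44 mm across, 85 mm tall. A bystander, loose. Origin at the centre of its underside, z up.
- jug: Light blue plastic measuring jug, 144 mm across the rim, 150 mm tall, empty. A bystander, loose. Origin at the centre of its underside, z up.
- wash_bottle: Clear wash bottle with a red spout, 68 mm across, about 200 mm tall. A bystander, loose. Origin at the centre of its underside, z up.
- shut_tub: Smaller sample tub with a green lid that is already shut, 90 mm across, 70 mm tall. A bystander, loose. Origin at the centre of its underside, z up.
- plain_bottle: Small square grey bottle with a black screw cap, 56 mm wide, 133 mm tall. A bystander, loose. Origin at the centre of its underside, z up.

How it is judged (in metres and radians):
On the way, in this order (a step that is already met when the one before it is completed fails the run):
1. the tub's blue lid is pressed shut, level all round (value of joint tub_lid below 0.03 rad), for 0.2 s.
2. the safety cap is pushed down at least 2.5 mm while still locked (turned less than 20 deg) (z of cap in the frame of bottle_mouth below -0.0253 m and angle between the x axis of cap and the x axis of bottle_mouth, either way round below 0.35 rad).
3. the cap, still on the neck, is twisted at least 30 deg out of its lock (angle between the x axis of cap and the x axis of bottle_mouth, either way round above 0.52 rad and z of cap in the frame of bottle_mouth below -0.015 m).
At the end, for the whole second after the job is handed in: The blue lid is shut to within 0.03 rad (about 3 mm at its edge) on an upright tub; the cap is in the fingers' grip (over 1 N), upright to within 20 deg, still, clear of the bottle, its lower edge 15 to 150 mm above the mouth's rim and within 40 mm sideways of the mouth's centre (value of joint tub_lid below 0.03 rad and angle between sample_tub's own z axis and vertical below 0.1 rad and z of cap in the frame of bottle_mouth between 0.015 and 0.15 m and horizontal distance between cap and bottle_mouth below 0.04 m and angle between cap's own z axis and vertical below 0.35 rad and contact force between the fingers and cap above 1 N and contact force between cap and acid_bottle below 0.1 N and linear speed of cap below 0.02 m/s); the arm keeps its last pose, push and grip.
It fails at once if the sample tub is pushed more than 40 mm or tipped over 15 deg (distance of sample_tub from where it was at the start of the episode above 0.04 m or angle between sample_tub's own z axis and vertical above 0.26 rad).
It fails at once if a bystander (beaker, buffer bottle, jug, wash bottle, shut tub or plain bottle) is shifted more than 30 mm or tipped over 17 deg (distance of any of beaker, buffer_yellow, buffer_green, jug, wash_bottle, shut_tub, plain_bottle from where it was at the start of the episode above 0.03 m or angle between any of beaker, buffer_yellow, buffer_green, jug, wash_bottle, shut_tub, plain_bottle's own z axis and vertical above 0.3 rad).
It also fails if it takes over 56 s, if anything falls off the work surface, if the arm or the gripper's body presses on something with over 40 N, if the wrist force passes 120 N, or if a joint passes its speed limit or range.

### The arm

A 7-joint arm with a two-finger parallel gripper is mounted at the origin on the work surface. World frame = base frame: x ahead of the robot, y to its left, z up, the work surface at z = 0. Lengths are in mm, angles in degrees, forces in N, time in s.
With the tool pointing down it reaches from about 350 to 900 mm from the base axis. Payload 7.2 kg.
Tool frame: the origin (TCP) lies at the very end of the fingers, on their centre line; the grasp point (between the pads) lies env.tcp_to_grasp behind it (env.tcp_to_grasp is the distance from the TCP to the grasp point, in mm); z points along the fingers, y is the line along which they close (so a half turn about z gives the same grasp; the last joint's range is limited). The gripper opens to 85 mm and grips with 20 to 120 N. Pads are 22 mm wide; open, the fingers measure 114 mm over their backs; the gripper's body (76 mm by 85 mm) begins 54 mm behind the grasp point. The pads swing forward as they close: fully open they stand 13 mm farther back than shut.
Start: joints at [68.858, 23.554, -0.728, 91.456, 0.321, 64.991, -4.71], TCP at [185.166, -596.944, 231.297] pointing down, gripper open.
Joint ranges: [-169.25, 169.25], [-16.82, 113.86], [-84.01, 82.57], [7.8, 145.47], [-59.2, 239.2], [7.22, 106.19], [-163.78, 163.78]. Speed limits (degrees/s): [136.94, 136.94, 172.46, 172.46, 180, 180, 180].

### API

Orientations are given as [roll, pitch, yaw] about the fixed x, y, z axes, in that order (R = Rz(yaw) Ry(pitch) Rx(roll)).
In Python, from rig import get_state, snapshot, get_calibration, order, env gives the robot as it stands. The module is installed in compiled form; this text tells all that it offers.
- The arm moves only by the shell command python3 -m handwheel 'ROWS'. ROWS is JSON, one flat list of numbers, 7 for each row, row after row: the opening, from 0 (shut) to 1 (fully open), then the shift along the world's x, y, z in units of 25 mm (1.0 is 25 mm), then the turn, a rotation vector about the world's x, y, z in units of 6 degrees (1.0 is 6 degrees). In form: [hand, dx, dy, dz, ax, ay, az, hand, dx, dy, dz, ax, ay, az, ...]. A call has 1 to 8 rows; each row shifts and turns the commanded pose from where the row before left it; what a row does not reach is not made up. A row lasts 1/10 s, in which the tool goes at most 50 mm and 8.59 degrees, less where a joint would pass 70% of its speed; a pose out of reach is approached as far as the arm can. A call is refused whole if a number of a shift passes 1 or a number of a turn 1, either way. A call with a gripper value outside its range is refused whole. The fingers move at their own pace and stop on an object; the grip force is fixed at half the most. Time passes only in rows, so rows that do not move let the fingers close. It gives the time, the measured TCP pose, the force, the opening and the grip force at its end, in the units of the state.
- get_state(): the state, without advancing time (a new reading comes with each control period).
- snapshot(name): name is "scene" or "top" or "wrist"; returns (picture, depth): 420x560x3 uint8, red, green, blue; 420x560 float32, mm along the optical axis (not along the pixel's ray), 0 where there is no reading.
- get_calibration(name): a dict with "fx", "fy", "cx", "cy" (pixels), "distortion" ([k1, k2, p1, p2, k3] as OpenCV has them; the pictures are not rectified), "extrinsics" (4x4, takes a point from camera to world coordinates); the wrist camera has in their place "tool_from_camera" (4x4, takes a point from camera to tool coordinates, whose origin is the TCP and whose axes are the flange's). Camera axes: x right, y up, looking along -z (the intrinsics and any distortion apply to the point x, -y, -z); pixel columns grow to the right and rows downward; lengths in mm; the calibration is good to about 2 mm. A picture is of the moment at which its call begins: read the wrist's pose just before it. get_calibration takes no time and is no camera call.
- order.job_done(): hands the job in; it is judged then, once.
The state is a dict: "clock": time; "joint_pos": joint angles; "joint_velocities": joint speeds; "tau": joint torques, N m; "eef_pos": TCP position; "tool_rot": TCP orientation; "ft_force": force on the tool from outside, world axes, zero at the start; "ft_torque": the same for the moment, N m; "opening": finger opening in mm; "grasp_force": force on a finger pad.
Only numpy, scipy, OpenCV 4.12 (cv2) and the standard library are available. Lean on these libraries where they do the work, as an engineer would, in place of code of your own. Each camera call takes 0.05 s, during which the arm holds its last target. There are 200 camera calls.

## Working session

There is one attempt and no reset: what is moved stays moved. The work goes in short steps, Python scripts to look and compute and a shell command to move; the robot and the scene stay as the last step left them, time stands still between calls to the robot, and variables do not carry over. Pictures are saved under pics/ and viewed, at most 10 in all, crops included, and the job is handed in when it is done.

```bash
mkdir -p pics; cat > h.py <<'E'
import numpy as np, cv2
from rig import get_state, snapshot, get_calibration, order, env
def cloud(name):
    s=get_state(); im,d=snapshot(name); c=get_calibration(name)
    K=np.array([[c['fx'],0,c['cx']],[0,c['fy'],c['cy']],[0,0,1.]])
    H,W=d.shape; u,v=np.meshgrid(np.arange(W),np.arange(H))
    p=cv2.undistortPoints(np.stack([u,v],-1).reshape(-1,1,2).astype(float),K,np.array(c['distortion'],float)).reshape(H,W,2)
    P=np.stack([p[...,0]*d,-p[...,1]*d,-d,np.ones_like(d)],-1)
    if 'extrinsics' in c: T=np.array(c['extrinsics'])
    else:
        from scipy.spatial.transform import Rotation as R
        T=np.eye(4);T[:3,:3]=R.from_euler('xyz',s['tool_rot'],degrees=True).as_matrix();T[:3,3]=s['eef_pos'];T=T@np.array(c['tool_from_camera'])
    return im,d,(P@T.T)[...,:3]
def save(n,im): cv2.imwrite('pics/'+n,im[...,::-1])
E
python3 - <<'E'
from h import *
print(get_state(),env.tcp_to_grasp)
for n in('top','scene'):
    im,d,P=cloud(n); save(n+'0.png',im); np.savez(n+'0.npz',im=im,d=d,P=P)
    print(n,np.array(get_calibration(n)['extrinsics']).round(2).tolist())
E
```

```text
{'clock': 0.0, 'joint_pos': array([68.85844419, 23.60113528, -0.72802235, 91.50487889,  0.31959691,
       64.99141607, -4.70892058]), 'joint_velocities': array([-0.00421276, -0.08906838, -0.01239629,  0.00432729, -0.09822479,
        0.01382976, -0.00186057]), 'tau': array([-6.33387353e-04, -6.00636220e+01,  6.81728180e-01, -2.99416012e+01,
        1.36902463e-02,  1.06991423e-02, -2.32763696e-06]), 'eef_pos': array([ 184.98248304, -596.46212222,  230.43501816]), 'tool_rot': array([-1.79904767e+02,  5.77519164e-03,  1.72353683e+01]), 'ft_force': array([-0.99088308,  0.61441951,  0.07938548]), 'ft_torque': array([ 0.04099736, -0.01667061,  0.03443816]), 'grasp_force': 0.0, 'opening': 85.3415392222989} 18.700000000000003
top [[0.01, 1.0, -0.05, 504.44], [-1.0, 0.01, -0.02, -19.97], [-0.02, 0.05, 1.0, 1576.22], [0.0, 0.0, 0.0, 1.0]]
scene [[-0.54, -0.71, 0.45, 1162.28], [0.84, -0.46, 0.28, 357.13], [0.01, 0.53, 0.85, 1177.52], [0.0, 0.0, 0.0, 1.0]]
```

View pics/top0.png

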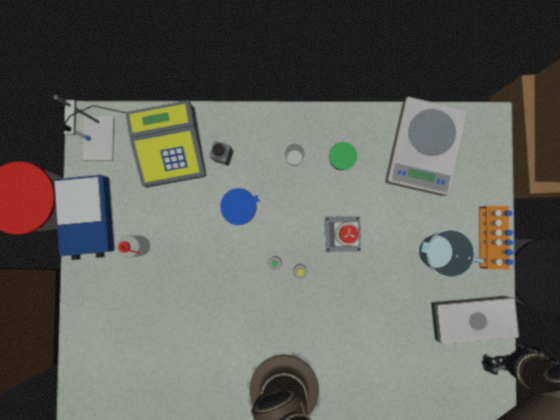

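View pics/scene0.png

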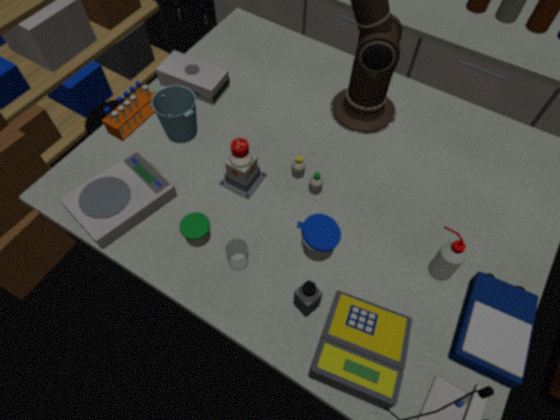

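The top view shows the blue lid at (239,206) with its tab at (257,198), and the red cap at (348,234) in its holder. The scene view shows the lid at (320,233) with its tab at (300,225), and the cap at (240,147). Next I measure the lid and cap positions.

```bash
python3 - <<'E'
from h import *
def st(P): return P.mean(0).round(1)
for n,lid,cap in(('top',(239,206),(348,234)),('scene',(320,233),(240,147))):
    z=np.load(n+'0.npz'); im,P,d=z['im'],z['P'],z['d']
    hsv=cv2.cvtColor(im,cv2.COLOR_RGB2HSV); H,S,V=[hsv[...,i].astype(int) for i in range(3)]
    vv,uu=np.mgrid[:420,:560]
    near=lambda c,r:(np.hypot(uu-c[0],vv-c[1])<r)&(d>0)
    b=near(lid,32)&(H>105)&(H<130)&(S>150)&(P[...,2]>60)
    Q=P[b]; c=np.median(Q,0)
    for _ in range(4):
        A=np.c_[Q[:,:2]-c[:2],np.ones(len(Q))]; k=np.linalg.lstsq(A,Q[:,2],rcond=None)[0]
        r=Q[:,2]-A@k; Q=Q[abs(r)<max(3,2*r.std())]
    xy=Q[:,:2].astype(np.float32)
    hull=cv2.convexHull(xy)[:,0]
    # circle: largest mass; estimate centre by points within
    h=np.hypot(*(xy-np.median(xy,0)).T); xx=xy[h<60]; (cx,cy),rr=cv2.minEnclosingCircle(xx)
    far=xy[h>62]
    print(n,'lid N',len(Q),'mean',st(Q),'plane',k.round(3),'tilt',np.arctan(np.hypot(k[0],k[1])).round(3),'dir up',np.degrees(np.arctan2(k[1],k[0])).round(0),'circ',cx,cy,rr,'tab',len(far),far.mean(0) if len(far) else 0,'tabdir',np.degrees(np.arctan2(*(far.mean(0)-[cx,cy])[::-1])) if len(far) else 0)
    print('z range',np.percentile(Q[:,2],[1,50,99]))
    m=near(cap,25)&((H<8)|(H>172))&(S>120)&(P[...,2]>140)
    Q=P[m]; t=Q[Q[:,2]>np.percentile(Q[:,2],60)-6]
    print('cap',len(Q),np.percentile(Q[:,2],[1,50,99]).round(1),'top',st(t),cv2.minEnclosingCircle(t[:,:2].astype(np.float32)))
    # obstacles tall over z>120
    g=(P[...,2]>40)&(d>0)&(P[...,0]>200)&(P[...,0]<900)
    nl,L,s,ce=cv2.connectedComponentsWithStats(g.astype(np.uint8))
    if n=='top':
        for i in range(1,nl):
            if s[i,4]>60:
                q=P[L==i]; print(ce[i].round(),q.min(0).round(),q.max(0).round())
    # holder plate orientation
        pl=near(cap,32)&(P[...,2]>3)&(P[...,2]<200)
        print(cv2.minAreaRect(P[pl][:,:2].astype(np.float32)))
E
```

```text
top lid N 852 mean [588.9 142.6 103. ] plane [ 9.50000e-02 -2.37000e-01  1.02979e+02] tilt 0.25 dir up -68.0 circ 589.1021728515625 140.68179321289062 57.7991943359375 tab 2 [611.5218   82.84329] tabdir -68.81245157310421
z range [ 87.3605345  103.23433302 117.97411043]
cap 232 [173.5 179.5 187.3] top [ 506.5 -189.6  179.8] ((506.2034912109375, -189.94400024414062), 26.64774513244629)
[ 74. 116.] [789. 535.  45.] [899. 662. 306.]
[164. 144.] [657. 262.  40.] [900. 530. 108.]
[427. 150.] [ 633. -580.   40.] [ 900. -326.   93.]
[220. 152.] [729. 172.  41.] [794. 238. 140.]
[294. 151.] [723. -65.  40.] [791.   5.  95.]
[342. 155.] [ 711. -227.   58.] [ 798. -141.   83.]
[ 83. 216.] [416. 557.  40.] [688. 740.  96.]
[238. 206.] [533.  79.  43.] [645. 201. 124.]
[498. 237.] [ 399. -712.   41.] [ 599. -635.  114.]
[344. 234.] [ 463. -233.   40.] [ 547. -147.  190.]
[454. 254.] [ 381. -601.   40.] [ 523. -408.  157.]
[132. 246.] [428. 426.  42.] [493. 510. 201.]
[274. 263.] [392.   9.  40.] [433.  50.  90.]
[299. 271.] [367. -71.  40.] [408. -30.  91.]
[477. 317.] [ 200. -725.   40.] [ 311. -477.   84.]
[539. 367.] [ 200. -666.  245.] [ 239. -513.  642.]
((507.2231140136719, -209.93133544921875), (198.98202514648438, 200.05194091796875), 17.529123306274414)
scene lid N 980 mean [592.  146.4 105.5] plane [ 8.80000e-02 -2.27000e-01  1.05421e+02] tilt 0.239 dir up -69.0 circ 590.8795776367188 144.5377197265625 58.33053207397461 tab 7 [611.46356  85.42694] tabdir -70.80048987929639
z range [ 91.99713122 105.32273599 119.68867812]
cap 272 [157.8 181.8 186.7] top [ 508.3 -186.3  182.4] ((506.361572265625, -188.4075927734375), 28.769655227661133)
```

Both views agree. The lid's middle is near (590,143), tilted 0.245 rad and raised towards -69°. That puts the press point near (606,101) at a height of 114. The cap is at (506.5,-188.5) with its top near 181. I'm moving over the lid with the fingers shut, turning the yaw to about 71 on the way.

```bash
python3 -m handwheel '[0,0.6,1,0,0,0,1, 0,0.6,1,0,0,0,1, 0,0.6,1,0,0,0,1, 0,0.6,1,0,0,0,1, 0,0.6,1,0,0,0,1, 0,0.6,1,0,0,0,1, 0,0.6,1,0,0,0,1, 0,0.6,1,0,0,0,1]'
python3 -m handwheel '[0,0.6,1,0,0,0,1, 0,0.6,1,0,0,0,0, 0,0.6,1,0,0,0,0, 0,0.6,1,0,0,0,0, 0,0.6,1,0,0,0,0, 0,0.6,1,0,0,0,0, 0,0.6,1,0,0,0,0, 0,0.6,1,0,0,0,0]'
```

```text
clock: 0.9
eef_pos: [305.5, -395.7, 231.0]
tool_rot: [-180.0, -0.0, 65.5]
ft_force: [-0.6, -0.4, 0.8]
opening: -0.0
grasp_force: 0.0
clock: 1.7
eef_pos: [425.4, -195.8, 231.1]
tool_rot: [-180.0, 0.0, 71.2]
ft_force: [-0.2, -1.2, 0.1]
opening: -0.3
grasp_force: 0.0
```

```bash
python3 -m handwheel '[0,0.6,1,0,0,0,0, 0,0.6,1,0,0,0,0, 0,0.6,1,0,0,0,0, 0,0.6,1,0,0,0,0, 0,0.6,1,0,0,0,0, 0,0.6,1,0,0,0,0, 0,0.6,1,0,0,0,0, 0,0.6,1,0,0,0,0]'
python3 -m handwheel '[0,0.6,1,0,0,0,0, 0,0.6,1,0,0,0,0, 0,0.6,0.9,0,0,0,0, 0,0.6,0.9,-0.4,0,0,0, 0,0,0,-1,0,0,0, 0,0,0,-1,0,0,0, 0,0,0,-1,0,0,0, 0,0,0,0,0,0,0]'
```

```text
clock: 2.5
eef_pos: [545.4, 4.0, 230.9]
tool_rot: [-180.0, 0.0, 71.2]
ft_force: [0.1, -0.2, 0.1]
opening: 0.4
grasp_force: 0.0
clock: 3.3
eef_pos: [602.8, 97.2, 142.5]
tool_rot: [-179.7, 0.2, 71.2]
ft_force: [0.1, -0.3, 0.7]
opening: 0.2
grasp_force: 0.0
```

```bash
python3 -m handwheel '[0,0.05,0.1,-0.4,0,0,0, 0,0,0,-0.4,0,0,0, 0,0,0,-0.3,0,0,0, 0,0,0,-0.3,0,0,0, 0,0,0,-0.2,0,0,0, 0,0,0,-0.2,0,0,0, 0,0,0,-0.2,0,0,0, 0,0,0,0,0,0,0]'
```

```text
clock: 4.1
eef_pos: [606.8, 100.1, 96.2]
tool_rot: [180.0, -0.0, 71.2]
ft_force: [0.7, 0.5, -0.0]
opening: -0.3
grasp_force: 0.2
```

```bash
python3 -m handwheel '[0,0,0,-0.1,0,0,0, 0,0,0,-0.1,0,0,0, 0,0,0,0,0,0,0]'
```

```text
clock: 4.4
eef_pos: [606.5, 100.5, 91.2]
tool_rot: [180.0, -0.0, 71.2]
ft_force: [0.3, -1.1, 2.7]
opening: 0.3
grasp_force: 1.0
```

```bash
python3 -m handwheel '[0,0,0,-0.1,0,0,0, 0,0,0,-0.05,0,0,0, 0,0,0,0,0,0,0, 0,0,0,0,0,0,0]'
```

```text
clock: 4.8
eef_pos: [606.8, 100.6, 89.3]
tool_rot: [179.9, -0.0, 71.2]
ft_force: [-3.0, -3.3, 17.3]
opening: 0.4
grasp_force: 8.4
```

The force rose to 17 N at z = 89.3, so the lid is on its hard stop. I'll hold briefly, lift, check the lid in the top view, then move to the cap.

```bash
python3 -m handwheel '[0,0,0,0,0,0,0, 0,0,0,0.5,0,0,0, 0,0,0,1,0,0,0, 0,0,0,1,0,0,0, 0,0,0,1,0,0,0, 0,0,0,1,0,0,0, 0,0,0,1,0,0,0, 1,-0.3,-1,0.1,0,0,0]'
python3 -m handwheel '[1,-0.4,-1,0,0,0,0, 1,-0.4,-1,0,0,0,0, 1,-0.4,-1,0,0,0,0, 1,-0.4,-1,0,0,0,0, 1,-0.4,-1,0,0,0,0, 1,-0.4,-1,0,0,0,0, 1,-0.4,-1,0,0,0,0, 1,-0.4,-1,0,0,0,0]'
python3 -m handwheel '[1,-0.3,-1,0,0,0,0, 1,-0.2,-1,0,0,0,0, 1,0,-0.5,0,0,0,0, 1,0,0,0,0,0,0]'
python3 - <<'E'
from h import *
for n,lid,cap in(('top',(239,206),(348,234)),('scene',(320,233),(240,147))):
    im,d,P=cloud(n); save(n+'1.png',im)
    hsv=cv2.cvtColor(im,cv2.COLOR_RGB2HSV); H,S,V=[hsv[...,i].astype(int) for i in range(3)]
    vv,uu=np.mgrid[:420,:560]
    b=(np.hypot(uu-lid[0],vv-lid[1])<34)&(d>0)&(H>105)&(H<130)&(S>150)&(P[...,2]>60)
    Q=P[b]; c=np.median(Q,0)
    for _ in range(4):
        A=np.c_[Q[:,:2]-c[:2],np.ones(len(Q))]; k=np.linalg.lstsq(A,Q[:,2],rcond=None)[0]
        r=Q[:,2]-A@k; Q=Q[abs(r)<max(3,2*r.std())]
    print(n,len(Q),Q.mean(0).round(1),k.round(3))
im,d,P=cloud('wrist'); save('w1.png',im); np.savez('w1.npz',im=im,d=d,P=P)
hsv=cv2.cvtColor(im,cv2.COLOR_RGB2HSV); H,S,V=[hsv[...,i].astype(int) for i in range(3)]
m=((H<8)|(H>172))&(S>120)&(P[...,2]>172)&(P[...,2]<195)&(d>0)
Q=P[m]; print(get_state()['eef_pos'],get_state()['joint_pos'],len(Q),Q.mean(0) if len(Q) else 0,cv2.minEnclosingCircle(Q[:,:2].astype(np.float32)) if len(Q) else 0, np.percentile(Q[:,2],[5,50,95]) if len(Q) else 0)
E
```

```text
clock: 5.6
eef_pos: [599.8, 81.0, 231.0]
tool_rot: [179.8, -0.3, 71.6]
ft_force: [1.3, 0.8, 0.3]
opening: 13.3
grasp_force: 0.0
clock: 6.4
eef_pos: [518.1, -124.4, 227.3]
tool_rot: [-179.9, -0.1, 71.3]
ft_force: [0.4, 0.1, -0.4]
opening: 85.2
grasp_force: 0.0
clock: 6.8
eef_pos: [506.2, -188.1, 227.2]
tool_rot: [-180.0, -0.0, 71.1]
ft_force: [0.5, 1.0, -0.2]
opening: 85.5
grasp_force: 0.0
top 855 [589.3 141.3  88.6] [-5.0000e-03  2.0000e-03  8.8575e+01]
scene 996 [592.3 145.9  91.6] [-4.0000e-03  3.0000e-03  9.1631e+01]
[ 506.89647691 -185.02237578  227.48088262] [ 38.03727526  18.02174849 -28.67135296 102.15710612   9.57731653
  62.25051426 -12.58122223] 6623 [ 508.17213855 -185.08404985  179.81345979] ((507.702880859375, -187.5060577392578), 27.883098602294922) [177.66177589 180.07371498 181.12707599]
```

View pics/w1.png

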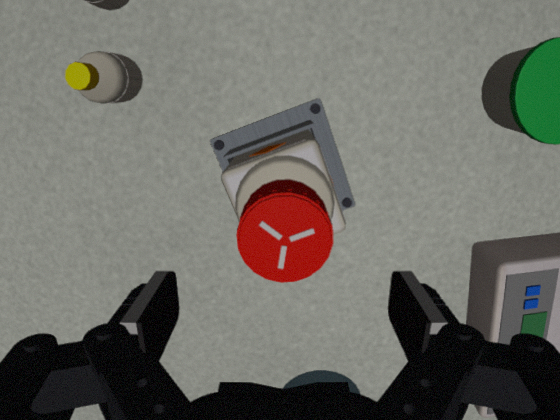

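The lid is shut: slopes are at most 0.005 in both views. The wrist view shows the red cap at (285,237), centred between the pads. Next I descend around it.

```bash
python3 -m handwheel '[1,0,0,-0.5,0,0,0, 1,0,0,-0.5,0,0,0, 1,0,0,-0.5,0,0,0, 1,0,0,-0.5,0,0,0, 1,0,0,0,0,0,0]'
python3 -m handwheel '[1,0,0,-0.5,0,0,0, 1,0,0,-0.5,0,0,0, 1,0,0,0,0,0,0]'
python3 -m handwheel '[1,0,0,0,0,0,0]'
```

```text
clock: 7.45
eef_pos: [505.1, -186.5, 175.1]
tool_rot: [-179.8, -0.0, 71.3]
ft_force: [-0.2, -0.4, -0.3]
opening: 85.4
grasp_force: 0.0
clock: 7.75
eef_pos: [505.3, -186.7, 150.6]
tool_rot: [-179.8, -0.0, 71.2]
ft_force: [-0.6, 0.5, 0.2]
opening: 85.4
grasp_force: 0.0
clock: 7.85
eef_pos: [506.3, -186.9, 152.2]
tool_rot: [-180.0, -0.0, 71.2]
ft_force: [-0.5, -0.7, -0.1]
opening: 85.2
grasp_force: 0.0
```

```bash
python3 -m handwheel '[1,0.04,-0.07,0,0,0,0, 0,0,0,0,0,0,0, 0,0,0,0,0,0,0, 0,0,0,0,0,0,0, 0,0,0,0,0,0,0, 0,0,0,0,0,0,0, 0,0,0,0,0,0,0]'
python3 -m handwheel '[0,0,0,0,0,0,0, 0,0,0,0,0,0,0]'
```

```text
clock: 8.55
eef_pos: [507.4, -188.8, 153.2]
tool_rot: [180.0, 0.0, 71.2]
ft_force: [-2.1, 0.5, 4.5]
opening: 52.6
grasp_force: 62.4
clock: 8.75
eef_pos: [507.4, -188.8, 153.2]
tool_rot: [180.0, 0.0, 71.2]
ft_force: [-1.7, 1.3, 5.2]
opening: 52.3
grasp_force: 62.4
```

The cap is gripped at 62 N with little side force. Now I push down.

```bash
python3 -m handwheel '[0,0,0,-0.06,0,0,0, 0,0,0,-0.06,0,0,0, 0,0,0,-0.04,0,0,0, 0,0,0,0,0,0,0, 0,0,0,0,0,0,0]'
```

```text
clock: 9.25
eef_pos: [507.5, -188.8, 149.7]
tool_rot: [180.0, 0.0, 71.2]
ft_force: [-3.9, 0.9, 10.6]
opening: 53.1
grasp_force: 63.0
```

```bash
python3 -m handwheel '[0,0,0,-0.06,0,0,0, 0,0,0,-0.05,0,0,0, 0,0,0,0,0,0,0, 0,0,0,0,0,0,0]'
```

```text
clock: 9.65
eef_pos: [507.5, -188.8, 148.0]
tool_rot: [179.9, 0.1, 71.2]
ft_force: [-8.6, 1.8, 20.0]
opening: 52.4
grasp_force: 64.0
```

The bottom stop is reached at 20 N. Now I twist anticlockwise.

```bash
python3 -m handwheel '[0,0,0,0,0,0,0.7, 0,0,0,0,0,0,0.8, 0,0,0,0,0,0,0.8, 0,0,0,0,0,0,0.8, 0,0,0,0,0,0,0.8, 0,0,0,0,0,0,0.8, 0,0,0,0,0,0,0]'
```

```text
clock: 10.35
eef_pos: [508.7, -188.4, 148.0]
tool_rot: [179.8, 0.1, 99.6]
ft_force: [-3.6, 1.8, 15.9]
opening: 52.7
grasp_force: 63.7
```

```bash
python3 -m handwheel '[0,0,0,0,0,0,0.8, 0,0,0,0,0,0,0.8, 0,0,0,0,0,0,0.8, 0,0,0,0,0,0,0.8, 0,0,0,0,0,0,0.8, 0,0,0,0,0,0,0.8, 0,0,0,0,0,0,0.6, 0,0,0,0,0,0,0]'
python3 - <<'E'
from h import *
save('w2.png',snapshot('wrist')[0]); print(get_state()['joint_pos'])
E
```

```text
clock: 11.15
eef_pos: [508.6, -188.4, 148.0]
tool_rot: [179.9, 0.1, 132.0]
ft_force: [-4.2, 3.0, 18.0]
opening: 52.6
grasp_force: 63.8
[ 46.7388757   26.16170389 -40.93947976 106.35896423  20.71685786
  54.93770193  38.51748534]
```

View pics/w2.png

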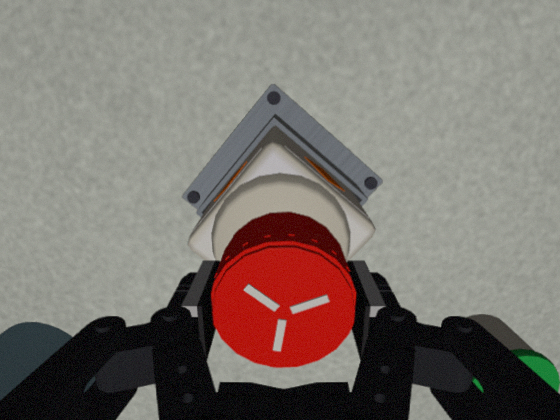

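The cap's bars at (285,310) lie at the same angles in the wrist view as before the twist, so it turned about 61° with the fingers, while the bottle stayed put. Now I lift.

```bash
python3 -m handwheel '[0,0,0,0.15,0,0,0, 0,0,0,0.2,0,0,0, 0,0,0,0.2,0,0,0, 0,0,0,0,0,0,0]'
python3 -m handwheel '[0,0,0,0.3,0,0,0, 0,0,0,0.4,0,0,0, 0,0,0,0.4,0,0,0, 0,0,0,0.4,0,0,0, 0,0,0,0.4,0,0,0, 0,0,0,0.3,0,0,0, 0,0,0,0.1,0,0,0, 0,0,0,0,0,0,0]'
python3 -m handwheel '[0,0,0,0,0,0,0, 0,0,0,0,0,0,0, 0,0,0,0,0,0,0, 0,0,0,0,0,0,0]'
python3 - <<'E'
from h import *
s=get_state(); print(s['ft_force'],s['grasp_force'])
im=snapshot('scene')[0]; save('s3.png',cv2.resize(im[70:270,170:370],None,fx=3,fy=3,interpolation=cv2.INTER_CUBIC))
E
```

```text
clock: 11.6
eef_pos: [507.6, -188.9, 160.0]
tool_rot: [180.0, 0.0, 131.8]
ft_force: [0.3, 0.3, -0.5]
opening: 52.3
grasp_force: 62.9
clock: 12.4
eef_pos: [507.5, -188.8, 217.4]
tool_rot: [180.0, 0.0, 131.8]
ft_force: [-0.9, 0.0, -0.1]
opening: 52.6
grasp_force: 62.9
clock: 12.8
eef_pos: [507.3, -188.6, 216.8]
tool_rot: [-180.0, -0.0, 131.8]
ft_force: [0.6, -0.2, -0.4]
opening: 52.5
grasp_force: 62.9
[ 0.59651443 -0.19075229 -0.38028597] 62.883940472092945
```

View pics/s3.png

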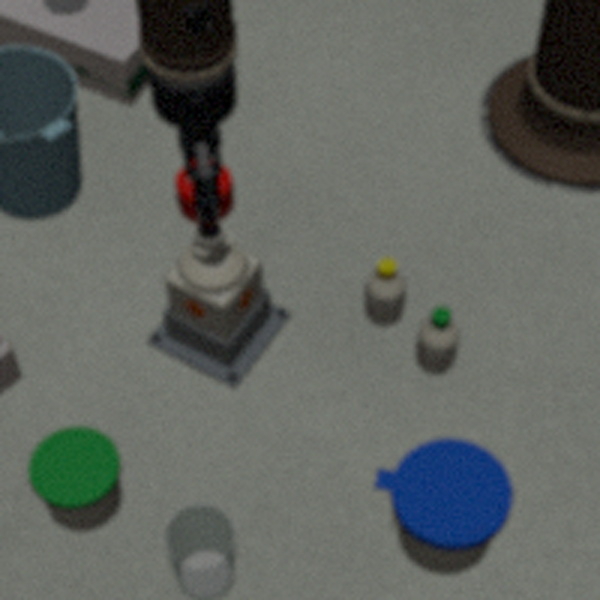

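The cap, at (205,190) in this crop, is held upright above the bare neck at (210,245). The lid at (450,490) is shut, and the bystanders are where they were. The cap rose about 69 mm from the bottom stop, which puts its lower edge about 41 mm above the rim.

```bash
python3 -c "
from rig import order; print(order.job_done())"
```

```text
the job is handed in; nothing more can be done
None
```

The job is handed in, with no verdict returned: the lid is pressed shut, the cap was pushed, twisted about 61° and lifted off, and it is held upright about 41 mm above the mouth.

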